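# Stand the set slant rack upright

## Task

The slant cultures in the orange-capped rack have set: push the top of its back board from behind until the rack tips back up and stands upright on its foot, square on the mat of its own stand. Only push it, slowly so that it does not topple forwards: never take the board or a tube between the fingers, and do not lift the rack. Leave the blue-capped rack leaning and do not disturb the bottle, beaker or jar.

Things in the scene. Friction and masses are not known exactly. Their poses are not given: they have to be found in the camera images.
- rack_orange: loose tube rack, 0.3-0.6 kg: foot 64 (x) x 106 (y) x 14 mm; orange board 5 mm thick, 106 wide on its +x edge, top 150 mm above underside; 6 fixed orange-capped tubes before it, 125 high. Origin: underside centre, z up through rack, bare board back at x=+32. Starts leaning 42 deg back on its foot's +x edge, board on the rail, 55 mm of it past the rail; beyond balance (about 25 deg) it settles upright by itself
- rack_orange_edge (a point): middle of the upper rear edge of the orange rack's back board (rack frame: x = +32 mm, z = 150 mm)
- stand_orange: fixed stand of the orange rack: plate 180 (x) x 150 (y) mm, rubber mat top 12 mm above the table; origin: underside centre, z up, x as the rack's (foot to rail). Lip on the -x edge (inner face x=-84, top 20 mm high). Round steel rail 12 mm thick along y at x=+68, top 85 mm above the table, on posts at y=+-68. The leaning rack's bottom edge is at about x=0
- rack_blue: the other rack, same shape and frame as the orange one but with blue board and caps; leans 42 deg on its own stand, to be left leaning
- rack_blue_edge (a point): middle of the upper rear edge of the blue rack's back board
- stand_blue: fixed stand of the blue rack, same as the orange rack's stand
- bottle: loose amber bottle with white cap, 60 mm diameter, 130 mm tall; origin: centre of the underside
- beaker: loose open glass beaker, 62 mm diameter, 85 mm tall; origin: centre of the underside
- jar: loose white jar with green cap, 54 mm diameter, 70 mm tall; origin: centre of the underside
There are look-alikes about, which are no part of the job. What is shaped like the rack_orange but red or turquoise is not meant.

How it is judged:
By the outcome, as a careful person would: the job done as asked, in the order asked, and still so for the second after the job is handed in, with the robot touching nothing.
It also fails if it takes over 32 s, if anything falls off the work surface, if the arm or the gripper's body presses on something with over 40 N, if the wrist force passes 120 N, or if a joint passes its speed limit or range.

## Robot

A 7-joint arm with a two-finger parallel gripper is mounted at the origin on the work surface. World frame = base frame: x ahead of the robot, y to its left, z up, the work surface at z = 0. Lengths are in m, angles in rad, forces in N, time in s.
With the tool pointing down it reaches from about 0.4 to 0.85 m from the base axis. Payload 10.4 kg.
Tool frame: the origin (TCP) lies on the centre line of the jaws, within the pads' length; the fingertips stand 8 mm ahead of it and the grasp point (between the pads) lies 11 mm behind it; z points along the fingers, y is the direction in which the jaws open and shut (so a half turn about z gives the same grasp; the last joint's range is limited). The gripper opens to 85 mm and grips with 20 to 120 N. Pads are 22 mm wide; open, the fingers measure 114 mm over their backs; the gripper's body (76 mm by 85 mm) begins 54 mm behind the grasp point. The pads swing forward as they close: fully open they stand 13 mm farther back than shut.
Start: joints at [-1.218, 0.332, -0.065, 1.46, 0.022, 1.35, -0.088], TCP at [0.229, 0.581, 0.239] pointing down, gripper open.
Joint ranges: [-2.6, 2.6], [-0.5, 2.12], [-1.47, 1.34], [0.16, 2.42], [-1.27, 4.41], [0.06, 2.06], [-2.6, 2.6]. Speed limits (rad/s): [2.22, 2.22, 2.79, 2.79, 3.14, 3.14, 3.14].

## Interface

Orientations are given as a unit quaternion [x, y, z, w].
In Python, from workcell import manip gives the robot as it stands.
- The arm moves only by the tool arm_command, never from a script. Its argument "targets" is text: rows parted by semicolons, each of 6 numbers parted by spaces: the shift along the tool's x, y, z in mm, then the turn, a rotation vector about the tool's x, y, z in rad. A call has 1 to 5 rows; each row shifts and turns the commanded pose from where the row before left it, along the tool's axes as they then stand; what a row does not reach is not made up. A row lasts 1/8 s, in which the tool goes at most 62.5 mm and 10.7 degrees, less where a joint would pass 70% of its speed; a pose out of reach is approached as far as the arm can. A call is refused whole if a number of a shift passes 62.5 or a number of a turn 0.188, either way. A call with a gripper value outside its range is refused whole. "grip" is the finger opening in mm, from 0 to 85.4, set as the call begins (left out, the last holds). The fingers move at their own pace and stop on an object; "squeeze" is the grip in N (left out, the last holds). Time passes only in rows, so rows that do not move let the fingers close. It gives the time, the measured TCP pose, the force and the opening at its end, in the units of the state.
- manip.get_obs(): the state, without advancing time (a new reading comes with each control period).
- manip.camera(name): name is "side" or "top" or "wrist"; returns a dict with "frame" (400x640x3 uint8, red, green, blue), "vertical_fov" (degrees; the focal length in pixels is half the picture's height over the tangent of half this angle, whatever the lens; pixels are square), "cx", "cy" (the principal point, pixels), "distortion" ([k1, k2, p1, p2, k3] as OpenCV has them; the pictures are not rectified), "rvec" (rotation vector, rad) and "tvec" (3), from world to camera coordinates, as OpenCV has them. Camera axes: x right, y down, z forward; pixel columns grow to the right and rows downward; lengths in m; the calibration is good to about 2 mm. A picture is of the moment at which its call begins. There is no depth.
- manip.hand_in(): hands the job in, once; it reports no verdict.
Trained networks look in a picture, given as the dict that the camera call returned (one of the last four; its "shot" number tells which), for a name from the list of things; names that differ only in an ending like _2 or _b are one class to them, and where a whole thing is asked for, a point or a joint stands for the part that bears it (a point fixed in the world has none). Each returns a list of dicts, best first, with "p" (0 to 1); they miss things now and then, are a little off and sometimes report something else, mostly with a low value. They report only what shows in the picture. A call takes as long as a camera call. They do not tell look-alikes from the thing itself.
- manip.search_frame(picture, name): "xyz" ([x, y, z] in m, in the coordinates of the camera as it stood for that picture, good to about 4 mm: the middle of the surface that is visible of it).
The state is a dict: "clock": time; "joint_pos": joint angles; "joint_velocities": joint speeds; "tau": joint torques, N m; "position": TCP position; "ee_rot": TCP orientation; "ft_force": force on the tool from outside, world axes, zero at the start; "torque": the same for the moment, N m; "grip_width": opening from 0.0 (shut) to 1.0 (fully open).
Only numpy, scipy, OpenCV 4.12 (cv2) and the standard library are available. Lean on these libraries where they do the work, as an engineer would, in place of code of your own. Each camera call takes 0.05 s, during which the arm holds its last target.

## Working session

There is one attempt and no reset: what is moved stays moved. The work goes in short steps, Python scripts to look and compute and a tool call to move; the robot and the scene stay as the last step left them, time stands still between calls to the robot, and variables do not carry over. Pictures are saved under pics/ and viewed, and the job is handed in when it is done.

Besides the shell and the picture viewer there is one more tool, called after "Request:" in YAML: its name, and indented under it one key for each argument. arm_command: Moves the arm, as the interface text tells. Its arguments: {"type":"object","properties":{"targets":{"type":"string"},"grip":{"type":"number"},"squeeze":{"type":"number"}},"required":["targets"]}

```bash
mkdir -p pics
cat > h.py <<'E'
import numpy as np,cv2
from scipy.spatial.transform import Rotation as R
from workcell import manip
def snap(n,f):
    c=manip.camera(n); cv2.imwrite('pics/'+f,c['frame'][:,:,::-1]); return c
def w(c,p):
    Rm=cv2.Rodrigues(np.array(c['rvec'],float))[0]; return Rm.T@(np.array(p)-np.array(c['tvec'],float).ravel())
def K(c):
    f=c['frame'].shape[0]/2/np.tan(np.radians(c['vertical_fov'])/2); return np.array([[f,0,c['cx']],[0,f,c['cy']],[0,0,1.]])
def proj(c,P):
    return cv2.projectPoints(np.array(P,float).reshape(-1,3),np.array(c['rvec'],float),np.array(c['tvec'],float),K(c),np.array(c['distortion'],float))[0].reshape(-1,2)
def ray(c,uv,z):
    u=cv2.undistortPoints(np.array(uv,float).reshape(-1,1,2),K(c),np.array(c['distortion'],float)).reshape(-1,2)
    Rm=cv2.Rodrigues(np.array(c['rvec'],float))[0];o=-Rm.T@np.array(c['tvec'],float).ravel();out=[]
    for a in u:
        d=Rm.T@np.array([a[0],a[1],1]);out.append(o+d*(z-o[2])/d[2])
    return np.array(out)
E
python3 - <<'E'
from h import *
o=manip.get_obs();print(o['clock'],np.round(o['position'],4),np.round(o['ee_rot'],4))
print(np.round(R.from_quat(o['ee_rot']).as_matrix(),3))
for n in['top','side']:
    c=snap(n,n+'0.png')
    for k in['rack_orange','rack_orange_edge','stand_orange','rack_blue','rack_blue_edge','bottle','beaker','jar']:
        for d in manip.search_frame(c,k)[:4]:
            P=w(c,d['xyz']);print(n,k,round(d['p'],2),np.round(P,3),np.round(proj(c,P)[0]))
E
```

```text
0.0 [0.2292 0.581  0.2385] [ 1.868e-01  9.824e-01 -7.000e-04 -1.000e-04]
[[-0.93   0.367 -0.   ]
 [ 0.367  0.93  -0.001]
 [-0.    -0.001 -1.   ]]
top rack_orange 0.87 [ 0.55  -0.18   0.098] [381. 167.]
top rack_orange 0.76 [ 0.311 -0.389  0.049] [452. 255.]
top rack_orange 0.59 [ 0.291 -0.188  0.057] [382. 262.]
top rack_orange_edge 0.67 [ 0.29  -0.184  0.053] [380. 262.]
top rack_orange_edge 0.64 [ 0.543 -0.181  0.102] [382. 169.]
top rack_orange_edge 0.64 [ 0.316 -0.387  0.055] [452. 254.]
top stand_orange 0.74 [ 0.48  -0.201  0.01 ] [383. 197.]
top rack_blue 0.73 [0.523 0.183 0.104] [248. 174.]
top rack_blue_edge 0.65 [0.526 0.18  0.099] [250. 173.]
top bottle 0.97 [0.453 0.439 0.084] [157. 199.]
top beaker 0.71 [ 0.529 -0.454  0.05 ] [472. 180.]
top jar 0.55 [0.426 0.003 0.071] [314. 212.]
side rack_orange 0.92 [ 0.282 -0.198  0.048] [327. 299.]
side rack_orange 0.79 [ 0.544 -0.188  0.093] [403. 228.]
side rack_orange 0.64 [ 0.424 -0.011  0.051] [322. 223.]
side rack_orange 0.62 [ 0.301 -0.398  0.052] [397. 356.]
side rack_orange_edge 0.9 [ 0.547 -0.191  0.091] [404. 229.]
side rack_orange_edge 0.84 [ 0.282 -0.198  0.052] [327. 298.]
side stand_orange 0.94 [ 0.493 -0.23   0.013] [398. 268.]
side stand_orange 0.64 [ 0.516 -0.45   0.056] [480. 312.]
side rack_blue 0.6 [0.522 0.169 0.094] [308. 164.]
side rack_blue 0.54 [ 0.517 -0.451  0.057] [481. 311.]
side rack_blue_edge 0.69 [0.523 0.17  0.091] [308. 164.]
side rack_blue_edge 0.18 [ 0.546 -0.192  0.092] [404. 229.]
side bottle 0.96 [0.453 0.437 0.066] [240. 140.]
side beaker 0.8 [ 0.517 -0.45   0.058] [480. 311.]
side jar 0.8 [ 0.423 -0.007  0.051] [321. 223.]
side jar 0.28 [0.478 0.164 0.012] [298. 191.]
```

View pics/top0.png

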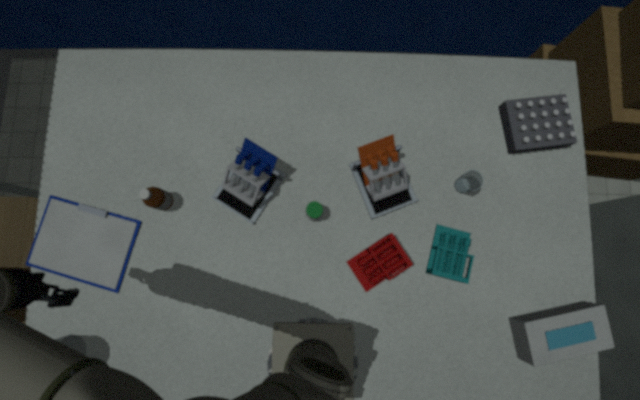

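View pics/side0.png

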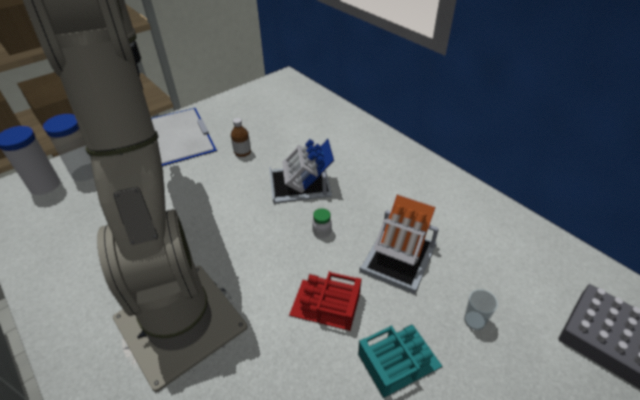

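Run:
```python
import cv2
a=cv2.imread('pics/top0.png')[120:240,330:450];cv2.imwrite('pics/top0z.png',cv2.resize(a,None,fx=5,fy=5,interpolation=2))
a=cv2.imread('pics/side0.png')[180:300,330:470];cv2.imwrite('pics/side0z.png',cv2.resize(a,None,fx=5,fy=5,interpolation=2))
```

```text
(no output)
```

View pics/top0z.png

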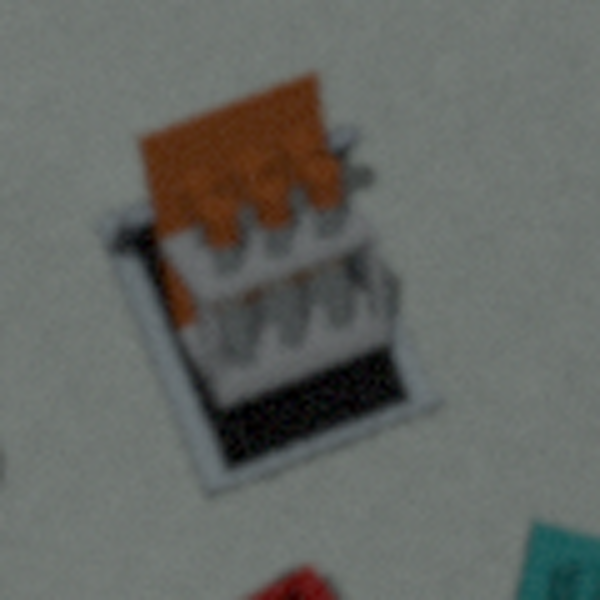

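View pics/side0z.png

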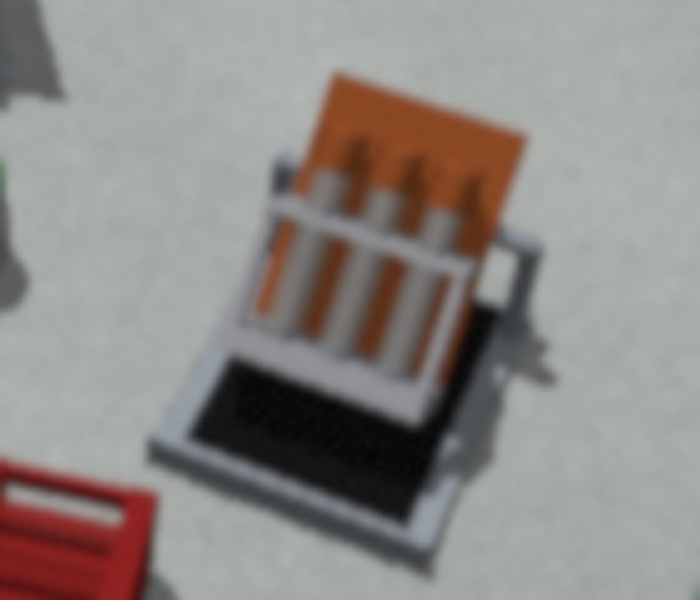

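```bash
cat > fit.py <<'E'
from h import *
from scipy.optimize import least_squares
ct=manip.camera('top');cs=manip.camera('side')
S=[(-.09,.075,.02),(-.09,-.075,.02),(.1004,.053,.1235),(.1004,-.053,.1235)]
top=[(372.4,218.4),(417.6,200.4),(358.4,147),(393,134.4)]
side=[(360,268.6),(416,294),(397.4,194.4),(435,206.6)]
def W(p):
    c,s=np.cos(p[2]),np.sin(p[2]);return np.array([(p[0]+c*x-s*y,p[1]+s*x+c*y,z) for x,y,z in S])
def f(p):
    return np.r_[(proj(ct,W(p))-top).ravel(),(proj(cs,W(p))-side).ravel()]
r=least_squares(f,[.48,-.2,.3],loss='soft_l1');print(r.x,np.degrees(r.x[2]));print(np.round(f(r.x).reshape(-1,2),1));print(W(r.x))
# board corners triangulated
E
python3 fit.py
```

```text
[ 0.52595864 -0.20186608  0.40442294] 23.17172759323613
[[ 0.2  0.5]
 [ 1.4 -0.5]
 [-0.4  0.5]
 [ 0.6 -0.9]
 [-1.2 -0.5]
 [-0.3 -3.8]
 [-0.6  0.3]
 [ 1.1  0.6]]
[[ 0.41370735 -0.16833031  0.02      ]
 [ 0.4727306  -0.30622975  0.02      ]
 [ 0.59740446 -0.11363539  0.1235    ]
 [ 0.63911422 -0.21108433  0.1235    ]]
```

```bash
cat > plan.py <<'E'
from h import *
import sys
# target stand x,y,z mm, rows
C=np.array([.526,-.202]);yaw=np.radians(23.2)
def plan(sx,sy,z,n,pr=True):
    o=manip.get_obs();p=np.array(o['position']);Rc=R.from_quat(o['ee_rot'])
    c,s=np.cos(yaw),np.sin(yaw)
    t=np.array([C[0]+c*sx-s*sy,C[1]+s*sx+c*sy,z])
    y=-np.array([-s,c,0]);zt=np.array([0,0,-1.]);x=np.cross(y,zt)
    Rt=R.from_matrix(np.array([x,y,zt]).T)
    rv=(Rt*Rc.inv()).as_rotvec();d=t-p
    print('t',o['clock'],'pos',p.round(4),'F',np.round(o['ft_force'],2),'target',t.round(3),'rot',rv.round(3),'joints',np.round(o['joint_pos'],2))
    q=p-np.r_[C,0];print('stand coords',c*q[0]+s*q[1],-s*q[0]+c*q[1],p[2])
    for i in range(n):
        l=Rc.inv().apply(d/n)*1000;dr=R.from_rotvec(rv/n);rb=Rc.inv().apply(rv/n)
        print(' '.join('%.1f'%v for v in l),' '.join('%.4f'%v for v in rb),end='; ' if (i+1)%5 else '\n')
        Rc=dr*Rc
    print()
if __name__=='__main__': plan(*[float(a) for a in sys.argv[1:4]],int(sys.argv[4]))
E
python3 plan.py .15 0 .235 16
```

```text
t 1.0 pos [0.2294 0.5814 0.2393] F [-0.86  0.01 -0.11] target [ 0.664 -0.143  0.235] rot [-0.     0.    -2.361] joints [-1.22  0.33 -0.06  1.46  0.02  1.35 -0.09]
stand coords 0.03599763173963377 0.8369043690471332 0.23934824503607824
-41.9 -32.1 0.3 0.0000 -0.0000 0.1476; -46.1 -25.6 0.3 0.0000 -0.0000 0.1476; -49.4 -18.6 0.3 0.0000 -0.0000 0.1476; -51.6 -11.1 0.3 0.0000 -0.0000 0.1476; -52.7 -3.4 0.3 0.0000 -0.0000 0.1476
-52.6 4.4 0.3 0.0000 -0.0000 0.1476; -51.4 12.1 0.3 0.0000 -0.0000 0.1476; -49.1 19.5 0.3 0.0000 -0.0000 0.1476; -45.7 26.5 0.3 0.0000 -0.0000 0.1476; -41.3 32.9 0.3 0.0000 -0.0000 0.1476
-36.0 38.6 0.3 0.0000 -0.0000 0.1476; -29.9 43.5 0.3 0.0000 -0.0000 0.1476; -23.2 47.4 0.3 0.0000 -0.0000 0.1476; -16.0 50.3 0.3 0.0000 -0.0000 0.1476; -8.4 52.1 0.3 0.0000 -0.0000 0.1476
-0.6 52.8 0.3 0.0000 -0.0000 0.1476;
```

Request:
arm_command:
  targets: "-42 -32 0 0 0 0.148; -46 -26 0 0 0 0.148; -49 -19 0 0 0 0.148; -52 -11 0 0 0 0.148; -53 -3 0 0 0 0.148"
  grip: 50

```text
clock: 1.62
position: [0.3658, 0.3529, 0.2395]
ee_rot: [0.531, 0.847, 0.0, -0.0]
ft_force: [0.3, -0.0, 0.2]
grip_width: 0.589
```

```bash
python3 plan.py .15 0 .235 12
```

```text
t 1.625 pos [0.3658 0.3529 0.2395] F [ 0.26 -0.03  0.17] target [ 0.664 -0.143  0.235] rot [-0.000e+00  1.000e-03 -1.616e+00] joints [-1.    0.07  0.15  1.77 -0.01  1.3  -0.4 ]
stand coords 0.07137103036668921 0.5731535779249409 0.2395482984237194
-48.0 4.4 0.4 0.0000 -0.0001 0.1347; -47.0 10.8 0.4 0.0000 -0.0001 0.1347; -45.1 17.0 0.4 0.0000 -0.0001 0.1347; -42.4 22.9 0.4 0.0000 -0.0001 0.1347; -39.0 28.4 0.4 0.0000 -0.0001 0.1347
-34.8 33.4 0.4 0.0000 -0.0001 0.1347; -30.0 37.7 0.4 0.0000 -0.0001 0.1347; -24.7 41.4 0.4 0.0000 -0.0001 0.1347; -18.9 44.4 0.4 0.0000 -0.0001 0.1347; -12.8 46.5 0.4 0.0000 -0.0001 0.1347
-6.4 47.8 0.4 0.0000 -0.0001 0.1347; 0.1 48.2 0.4 0.0000 -0.0001 0.1347;
```

Request:
arm_command:
  targets: "-48 4 0 0 0 0.135; -47 11 0 0 0 0.135; -45 17 0 0 0 0.135; -42 23 0 0 0 0.135; -39 28 0 0 0 0.135"

```text
clock: 2.25
position: [0.4903, 0.1475, 0.2396]
ee_rot: [0.782, 0.624, 0.0, -0.0]
ft_force: [1.1, 0.8, -0.8]
grip_width: 0.587
```

Request:
arm_command:
  targets: "-35 33 0 0 0 0.135; -30 38 0 0 0 0.135; -25 41 0 0 0 0.135; -19 44 0 0 0 0.135; -13 46 0 0 0 0.135"

```text
clock: 2.88
position: [0.6135, -0.0587, 0.2395]
ee_rot: [0.944, 0.33, 0.0, -0.0]
ft_force: [0.6, 1.1, 0.0]
grip_width: 0.589
```

```bash
python3 plan.py .15 0 .235 3
```

```text
t 2.875 pos [ 0.6135 -0.0587  0.2395] F [0.6  1.14 0.02] target [ 0.664 -0.143  0.235] rot [-0.     0.001 -0.267] joints [-0.46  0.35  0.62  1.52 -0.21  1.34 -0.72]
stand coords 0.13692872270126877 0.09726225010934458 0.23949613775530518
-4.4 32.4 1.5 0.0000 -0.0002 0.0890; -1.5 32.7 1.5 0.0000 -0.0002 0.0890; 1.5 32.7 1.5 0.0000 -0.0002 0.0890;
```

Request:
arm_command:
  targets: "-4.5 32 0 0 0 0.089; -1.5 33 0 0 0 0.089; 1.5 33 0 0 0 0.089; 0 0 30 0 0 0; 0 0 0 0 0 0"

```text
clock: 3.5
position: [0.6623, -0.1415, 0.207]
ee_rot: [0.979, 0.203, -0.002, -0.001]
ft_force: [-0.4, 0.2, -0.2]
grip_width: 0.584
```

```bash
python3 plan.py .15 0 .105 3
python3 - <<'E'
from h import *
a=snap('wrist','w1.png')
for n in['wrist','top','side']:
    c=a if n=='wrist' else snap(n,n+'1.png')
    for k in['rack_orange_edge']:
        for d in manip.search_frame(c,k)[:4]:
            P=w(c,d['xyz']);print(n,k,round(d['p'],2),np.round(P,3),np.round(proj(c,P)[0]))
E
```

```text
t 3.5 pos [ 0.6623 -0.1415  0.207 ] F [-0.44  0.22 -0.25] target [ 0.664 -0.143  0.105] rot [-0.001 -0.004 -0.004] joints [-0.31  0.53  0.67  1.38 -0.33  1.35 -0.8 ]
stand coords 0.1491349427735421 0.0019111719975730829 0.2069887701904606
0.4 0.7 34.0 -0.0008 0.0012 0.0013; 0.4 0.7 34.0 -0.0008 0.0012 0.0013; 0.3 0.7 34.0 -0.0008 0.0012 0.0013; 
wrist rack_orange_edge 0.72 [ 0.573 -0.175  0.119] [318. 302.]
wrist rack_orange_edge 0.4 [ 0.293 -0.101  0.004] [199. 383.]
top rack_orange_edge 0.9 [ 0.287 -0.186  0.056] [381. 263.]
top rack_orange_edge 0.79 [ 0.518 -0.217  0.077] [393. 180.]
top rack_orange_edge 0.76 [ 0.316 -0.384  0.055] [450. 254.]
side rack_orange_edge 0.83 [ 0.305 -0.403  0.056] [400. 355.]
side rack_orange_edge 0.64 [ 0.283 -0.196  0.053] [327. 297.]
side rack_orange_edge 0.61 [ 0.549 -0.188  0.092] [404. 228.]
side rack_orange_edge 0.22 [0.479 0.167 0.015] [298. 190.]
```

View pics/w1.png

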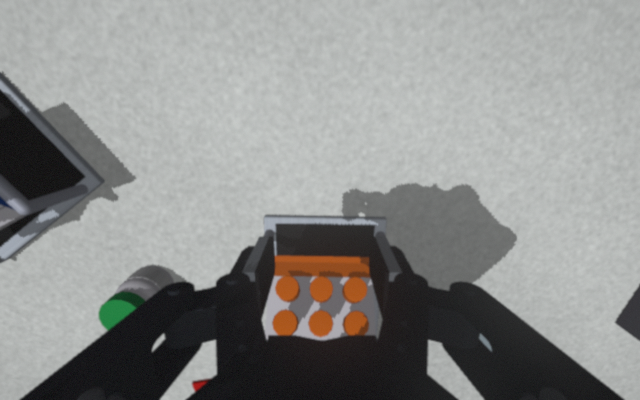

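View pics/side1.png

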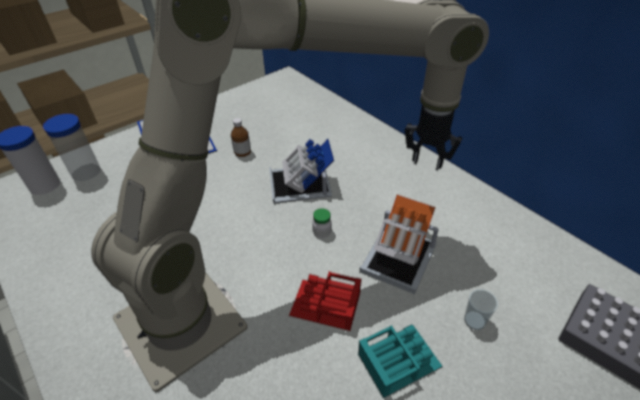

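Run:
```python
from h import *
c=manip.camera('wrist')
Rm=cv2.Rodrigues(np.array(c['rvec'],float))[0];print('cam pos',-Rm.T@np.array(c['tvec'],float).ravel(),'axes',Rm.round(2).tolist())
C=np.array([.526,-.202]);y=np.radians(23.2)
def S(x,yy,z): return [C[0]+np.cos(y)*x-np.sin(y)*yy,C[1]+np.sin(y)*x+np.cos(y)*yy,z]
L={'top edge':[S(.1004,.053,.1235),S(.1004,-.053,.1235)],'lip':[S(-.09,.075,.02),S(-.09,-.075,.02)],'rail':[S(.068,.07,.085),S(.068,-.07,.085)],'jar':[[.425,0,.07]],'front':[S(-.048,.05,.05)]}
for k,v in L.items(): print(k,proj(c,v).round().tolist())
```

```text
cam pos [ 0.73013499 -0.11192564  0.34541334] axes [[0.4, -0.92, -0.0], [-0.88, -0.38, 0.29], [-0.26, -0.11, -0.96]]
top edge [[261.0, 258.0], [387.0, 259.0]]
lip [[267.0, 346.0], [377.0, 346.0]]
rail [[253.0, 268.0], [393.0, 269.0]]
jar [[122.0, 325.0]]
front [[282.0, 337.0]]
```

The wrist view shows the board's top edge at row ~257, columns 272–370. The fit projects it to row 258, so they agree, and the fingers are behind it and centred. The side view shows the gripper behind the rack at about (435,140). Next I lower the gripper.

Request:
arm_command:
  targets: "0 1 26 0 0 0; 0 0 26 0 0 0; 0 0 26 0 0 0; 0 0 22 0 0 0; 0 0 0 0 0 0"

```text
clock: 4.47
position: [0.663, -0.1423, 0.1078]
ee_rot: [0.979, 0.203, -0.001, -0.0]
ft_force: [-0.7, -0.4, 0.4]
grip_width: 0.586
```

```bash
python3 plan.py .120 0 .107 4
python3 - <<'E'
from h import *
c=snap('side','s2.png');a=c['frame'][100:300,330:530,::-1];cv2.imwrite('pics/s2z.png',cv2.resize(a,None,fx=3,fy=3))
E
```

```text
t 4.475 pos [ 0.663  -0.1423  0.1078] F [-0.69 -0.36  0.42] target [ 0.636 -0.155  0.107] rot [-0.    -0.003 -0.004] joints [-0.29  0.61  0.63  1.48 -0.37  1.17 -0.77]
stand coords 0.14940748978418275 0.0008765061242690039 0.10783984437586493
-7.4 0.2 0.2 -0.0004 0.0005 0.0010; -7.4 0.2 0.2 -0.0004 0.0005 0.0010; -7.4 0.2 0.2 -0.0004 0.0005 0.0010; -7.4 0.2 0.2 -0.0004 0.0005 0.0010;
```

View pics/s2z.png

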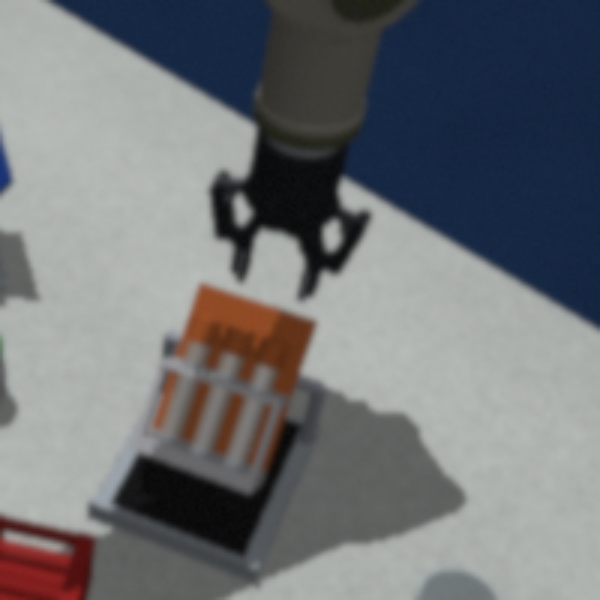

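Request:
arm_command:
  targets: "-8 0 1 0 0 0; -8 0 1 0 0 0; -8 0 1 0 0 0; -6 0 0 0 0 0; 0 0 0 0 0 0"

```text
clock: 5.15
position: [0.6359, -0.1551, 0.1065]
ee_rot: [0.979, 0.203, 0.0, -0.0]
ft_force: [-0.4, 0.4, 0.3]
grip_width: 0.589
```

Request:
arm_command:
  targets: "-3 0 0 0 0 0; -3 0 0 0 0 0; -3 0 0 0 0 0; -3 0 -1 0 0 0; -3 0 -1 0 0 0"

```text
clock: 5.78
position: [0.6223, -0.1608, 0.1084]
ee_rot: [0.979, 0.203, 0.0, -0.0]
ft_force: [-0.4, 0.4, -0.3]
grip_width: 0.586
```

```bash
python3 plan.py .120 0 .107 1
python3 - <<'E'
from h import *
c=snap('side','s3.png');a=c['frame'][100:300,330:530,::-1];cv2.imwrite('pics/s3z.png',cv2.resize(a,None,fx=3,fy=3))
E
```

```text
t 5.775 pos [ 0.6223 -0.1608  0.1084] F [-0.41  0.41 -0.26] target [ 0.636 -0.155  0.107] rot [-0.     0.    -0.004] joints [-0.3   0.54  0.65  1.59 -0.35  1.13 -0.73]
stand coords 0.10479020323705113 -3.639265622183002e-05 0.10838018743966649
15.2 0.0 1.4 -0.0000 -0.0001 0.0039;
```

View pics/s3z.png

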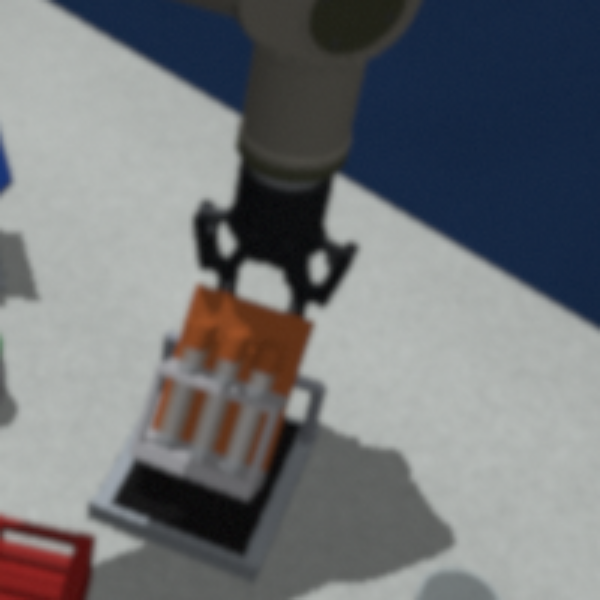

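The fingertips are now behind the board, with its top edge running (200,288)–(312,320) in the crop. It has just started to move. I'll keep pushing slowly.

Request:
arm_command:
  targets: "-3 0 -1.5 0 0 0; -3 0 -1.5 0 0 0; -3 0 -1.5 0 0 0; -3 0 -1.5 0 0 0; -2 0 -1 0 0 0"

```text
clock: 6.45
position: [0.6094, -0.1664, 0.1154]
ee_rot: [0.979, 0.203, -0.0, -0.0]
ft_force: [0.2, 0.2, -0.6]
grip_width: 0.586
```

```bash
python3 plan.py .120 0 .107 1
python3 - <<'E'
from h import *
c=snap('side','s4.png');a=c['frame'][100:300,330:530,::-1];b=snap('top','t4.png')['frame'][80:280,290:490,::-1];cv2.imwrite('pics/s4z.png',np.hstack([cv2.resize(v,(400,400)) for v in(a,b)]))
E
```

```text
t 6.45 pos [ 0.6094 -0.1664  0.1154] F [ 0.19  0.19 -0.64] target [ 0.636 -0.155  0.107] rot [-0.    -0.    -0.004] joints [-0.3   0.51  0.66  1.62 -0.33  1.13 -0.72]
stand coords 0.09068425991141985 -9.654433305059801e-05 0.11536966543284566
29.3 0.0 8.4 -0.0001 -0.0000 0.0037;
```

View pics/s4z.png

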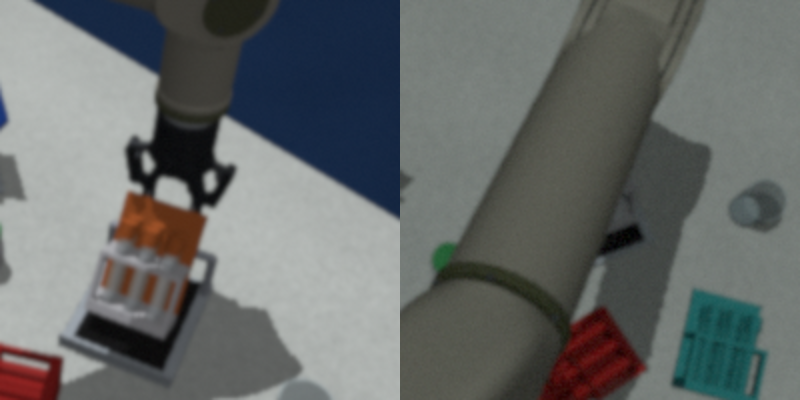

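The rack is tipping up, at about 32° lean, and the board edge is riding on both fingertips.

Request:
arm_command:
  targets: "-3 0 -1.5 0 0 0; -3 0 -1.5 0 0 0; -3 0 -1.5 0 0 0; -2 0 -1 0 0 0; -2 0 -1 0 0 0"

```text
clock: 7.18
position: [0.5976, -0.1714, 0.1218]
ee_rot: [0.979, 0.203, 0.0, -0.0]
ft_force: [0.3, -0.8, -0.2]
grip_width: 0.587
```

Request:
arm_command:
  targets: "-2 0 -1 0 0 0; -1.5 0 -1 0 0 0; -1.5 0 -1 0 0 0; -1.5 0 -1 0 0 0; 0 0 0 0 0 0"

```text
clock: 7.8
position: [0.5917, -0.1741, 0.1259]
ee_rot: [0.979, 0.203, 0.0, -0.0]
ft_force: [-0.2, 1.5, 0.5]
grip_width: 0.59
```

```bash
python3 plan.py .120 0 .107 1
python3 - <<'E'
from h import *
c=snap('side','s5.png');a=c['frame'][100:300,330:530,::-1];cv2.imwrite('pics/s5z.png',cv2.resize(a,None,fx=3,fy=3))
E
```

```text
t 7.8 pos [ 0.5917 -0.1741  0.1259] F [-0.16  1.49  0.49] target [ 0.636 -0.155  0.107] rot [-0.     0.    -0.004] joints [-0.31  0.46  0.67  1.65 -0.31  1.14 -0.72]
stand coords 0.07140238956191468 -0.00020161661684731103 0.12589265401710834
48.6 -0.0 18.9 -0.0001 -0.0002 0.0038;
```

View pics/s5z.png

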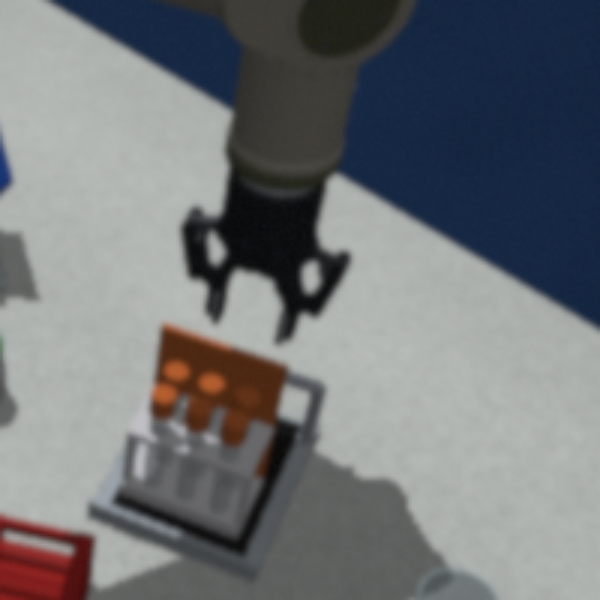

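The rack has passed balance and swung upright, clear of the fingers, with the caps now upright at about (160–250, 370–430) in the crop. I'll back off and check its pose.

Request:
arm_command:
  targets: "10 0 0 0 0 0; 25 0 0 0 0 0; 25 0 -15 0 0 0; 0 0 -60 0 0 0; 0 0 -60 0 0 0"

```text
clock: 8.48
position: [0.6473, -0.1493, 0.2618]
ee_rot: [0.979, 0.203, -0.001, 0.0]
ft_force: [1.2, -0.3, -0.2]
grip_width: 0.588
```

Request:
arm_command:
  targets: "0 -50 0 0 0 0; 0 -60 0 0 0 0; 0 -60 0 0 0 0; 0 -60 0 0 0 0; 0 0 0 0 0 0"

```text
clock: 9.1
position: [0.5543, 0.0674, 0.2609]
ee_rot: [0.978, 0.207, 0.0, -0.001]
ft_force: [0.2, -0.0, 0.2]
grip_width: 0.582
```

Run:
```python
from h import *
s=snap('side','s6.png');t=snap('top','t6.png')
a=s['frame'][180:300,330:470,::-1];cv2.imwrite('pics/s6z.png',cv2.resize(a,None,fx=5,fy=5,interpolation=2))
a=t['frame'][120:240,330:450,::-1];cv2.imwrite('pics/t6z.png',cv2.resize(a,None,fx=5,fy=5,interpolation=2))
for c,n in((s,'side'),(t,'top')):
    for k in['rack_orange','rack_blue','bottle','beaker','jar']:
        for d in manip.search_frame(c,k)[:3]:
            P=w(c,d['xyz']);print(n,k,round(d['p'],2),np.round(P,3),np.round(proj(c,P)[0]))
print(manip.get_obs()['clock'])
```

```text
side rack_orange 0.72 [ 0.491 -0.211  0.095] [395. 244.]
side rack_orange 0.7 [ 0.3   -0.397  0.051] [396. 356.]
side rack_blue 0.6 [0.521 0.17  0.092] [307. 164.]
side bottle 0.77 [0.455 0.435 0.068] [241. 139.]
side bottle 0.4 [ 0.49  -0.212  0.094] [395. 244.]
side beaker 0.57 [ 0.516 -0.45   0.057] [480. 311.]
side jar 0.92 [ 0.424 -0.011  0.049] [322. 224.]
top rack_orange 0.98 [ 0.309 -0.385  0.049] [450. 256.]
top rack_orange 0.93 [ 0.497 -0.199  0.095] [388. 186.]
top rack_orange 0.58 [ 0.288 -0.185  0.056] [381. 263.]
top rack_blue 0.55 [0.512 0.243 0.071] [229. 180.]
top bottle 0.92 [0.454 0.442 0.081] [156. 199.]
top beaker 0.86 [ 0.529 -0.454  0.048] [471. 180.]
top jar 0.5 [ 0.428 -0.007  0.071] [318. 211.]
9.7
```

View pics/s6z.png

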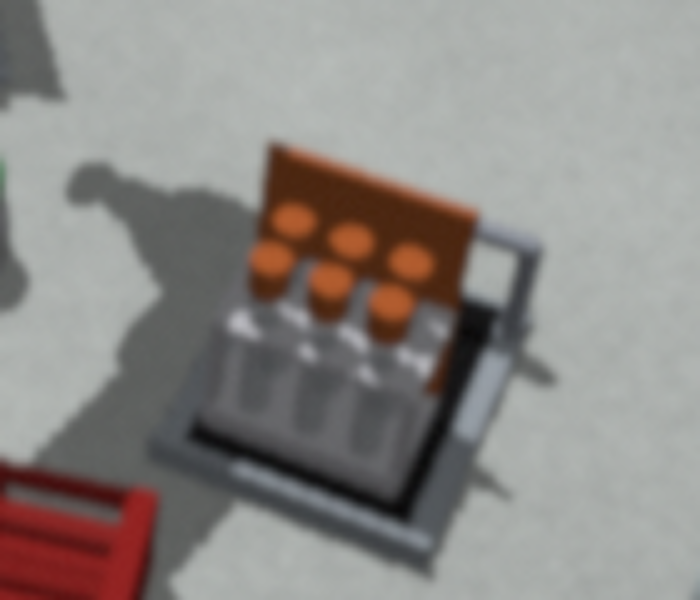

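View pics/t6z.png

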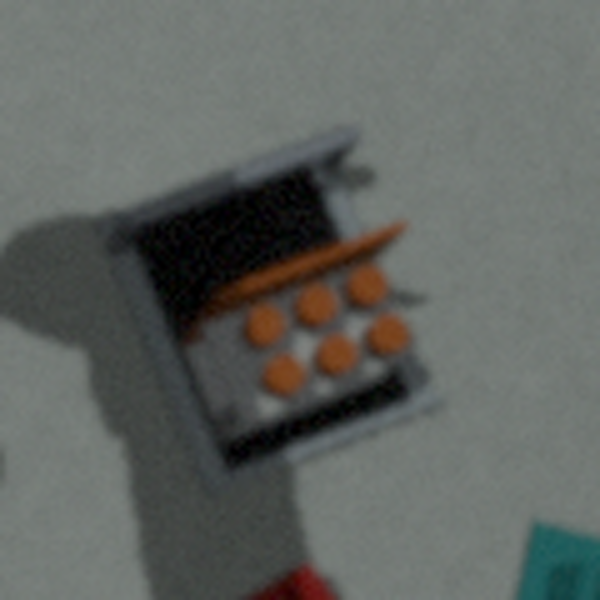

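View pics/s6.png

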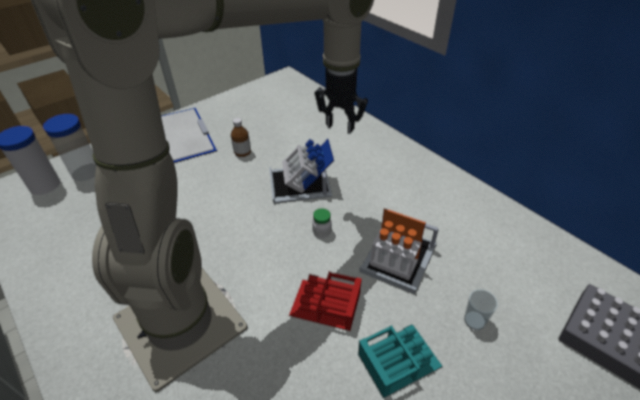

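Run:
```python
from h import *
from scipy.optimize import least_squares
t=manip.camera('top');s=manip.camera('side')
B=[(.032,.053,.15),(.032,-.053,.15)]
cap=[(276/5,0)]
def W(p):
    c,q=np.cos(p[2]),np.sin(p[2]);a=p[3]
    return np.array([(p[0]+c*x-q*y,p[1]+q*x+c*y,.012+z) for x,y,z in [(.032+(x-.032)*np.cos(a)+z*np.sin(a),y,z*np.cos(a)-(x-.032)*np.sin(a)) for x,y,z in B]])
ob=np.array([(384.4,209.4),(425.6,222.6)]);ot=np.array([(370.5,181),(411.2,165.6)])
f=lambda p:np.r_[(proj(s,W(p))-ob).ravel(),(proj(t,W(p))-ot).ravel()]
r=least_squares(f,[.497,-.215,.4,0.]);print(r.x[:2],np.degrees(r.x[2:]),f(r.x).round(1))
r2=least_squares(lambda p:f(np.r_[p,0]),[.497,-.215,.4]);p=r2.x;print(p[:2],np.degrees(p[2]),r2.fun.round(1))
d=p[:2]-[.526,-.202];y=np.radians(23.2);print('in stand',np.cos(y)*d[0]+np.sin(y)*d[1],-np.sin(y)*d[0]+np.cos(y)*d[1])
```

```text
[ 0.46762082 -0.22085873] [22.47953058 10.75500867] [-1.9 -0.3 -1.   0.9  2.6 -1.7 -0.7 -0.8]
[ 0.49239224 -0.21046085] 22.43749674717662 [-2.  -0.8 -1.   0.4  2.9 -1.5 -0.3 -0.6]
in stand -0.03422316780353105 0.005462837020452197
```

Run:
```python
from h import *
p=[.494,-.2135,np.radians(23)]
c_,q=np.cos(p[2]),np.sin(p[2])
P=[(p[0]+c_*x-q*y,p[1]+q*x+c_*y,.012+z) for x,y,z in [(-.032,.053,0),(-.032,-.053,0),(.032,-.053,0),(.032,-.053,.15),(.032,.053,.15),(.032,.053,0)]]
out=[]
for n,(y0,x0) in(('side',(180,330)),('top',(110,320))):
    c=manip.camera(n);a=cv2.resize(c['frame'][y0:y0+133,x0:x0+133,::-1],(399,399),interpolation=2)
    u=((proj(c,P)-[x0,y0])*3).round().astype(int);cv2.polylines(a,[u],True,(0,255,0),1);out.append(a)
cv2.imwrite('pics/ov.png',np.hstack(out));print(manip.get_obs()['clock'])
```

```text
9.9
```

View pics/ov.png

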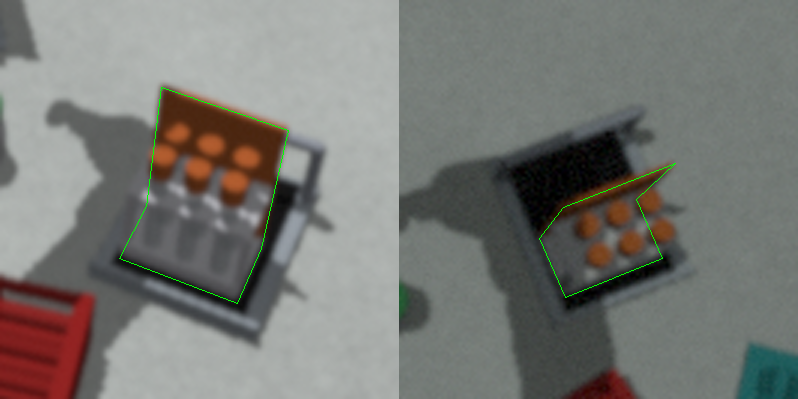

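The upright model outline matches the rack in both views, including the foot, the board and the top edge. It's standing square on the mat, so I'm handing in.

```bash
python3 -c "
from workcell import manip
print(manip.hand_in())"
```

```text
the job is handed in; nothing more can be done
None
```

The orange rack now stands upright on its foot, on the mat of its own stand. I pushed the top rear edge of its board slowly from behind with two spread fingertips, taking nothing between the fingers. It swung upright by itself once past balance, and I then backed the arm clear and handed in at about 9.9 s.

**Upright and square:** An upright model of the rack lines up with both the side and top pictures. The foot is about 34 mm to the lip side of the stand's centre and within about 5 mm of centred sideways. It is about 1° from square.

**Force:** The wrist readings between moves stayed below about 2 N.

**Other things:** The bottle, beaker and jar are where they were, to within the detection error of a few millimetres. The side picture shows the blue rack still leaning, in its old place.

**Checks that disagreed:**
- A fit using only the board's top corners gave a tilt of about 11°. Those corners hardly determine the tilt, and the full outline, including the foot, shows the rack upright.
- The last top-view detection put the blue rack about 6 cm off. The side view puts it within about 2 mm of where it started, so I took the top reading as wrong, probably because the arm partly hid the rack.

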